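Ready the desktop punch: wind the back gauge up to its mark and close the guard

ROBOT

A 6-joint arm with a two-finger parallel gripper is mounted at the origin on a cart in front of the work surface, level with it; the furniture and walls round the work are solid. World frame = base frame: x ahead of the robot, y to its left, z up, the work surface at z = 0. Lengths are in m, angles in rad, forces in N, time in s.
With the tool pointing down it reaches from about 0.4 to 0.925 m from the base axis. Payload 12.5 kg.
Tool frame: the origin (TCP) lies between the finger pads; the fingertips stand 22 mm ahead of it and the grasp point (between the pads) lies 3 mm ahead of it (bot.tip_reach is the distance from the TCP to the fingertips, in m); z points along the fingers, y is the line along which they close (so a half turn about z gives the same grasp; the last joint's range is limited). The gripper opens to 95 mm and grips with 3 to 60 N. Pads are 20 mm wide; open, the fingers measure 119 mm over their backs; the gripper's body (75 mm by 180 mm) begins 59 mm behind the grasp point.
Start: joints at [1.16, 0.491, 1.559, -0, 1.092, -0.106], TCP at [0.188, 0.596, 0.237] pointing down, gripper open.
Joint ranges: [-3.1, 3.1], [-0.84, 2.19], [0.05, 2.79], [-1.13, 4.28], [0.06, 2.93], [-2.69, 2.69]. Speed limits (rad/s): [2.22, 2.22, 2.79, 3.14, 3.14, 3.14].

INTERFACE

Orientations are given as [roll, pitch, yaw] about the fixed x, y, z axes, in that order (R = Rz(yaw) Ry(pitch) Rx(roll)).
In Python, from rig import bot gives the robot as it stands.
- The arm moves only by the tool step_arm, never from a script. Its argument "increments" is one flat list of numbers, 7 for each row, row after row: the shift along the tool's x, y, z in cm, then the turn, a rotation vector about the tool's x, y, z in rad, then the finger opening in cm, from 0 to 9.51. In form: [tx, ty, tz, ax, ay, az, jaw, tx, ty, tz, ax, ay, az, jaw, ...]. A call has 1 to 12 rows; each row is the pose to reach, as a shift and turn from the pose commanded when the call began, along the tool's axes at that moment; what a row does not reach only later rows make up. A row lasts 1/10 s, in which the tool goes at most 50 mm and 8.59 degrees, less where a joint would pass 70% of its speed; a pose out of reach is approached as far as the arm can. A call with a gripper value outside its range is refused whole. The fingers move at their own pace and stop on an object; "grip_force" is the grip in N (left out, the last holds). Time passes only in rows, so rows that repeat a pose let the fingers close. It gives the time, the measured TCP pose, the force, the opening and the grip force at its end, in the units of the state.
- bot.get_obs(): the state, without advancing time (a new reading comes with each control period).
- bot.grab_frame(name): name is "scene" or "top"; returns a dict with "img" (420x560x3 uint8, red, green, blue), "intrinsics" (3x3 intrinsics, pixels), "k1" (the pictures are not rectified: a ray, as slopes to the right and down, at radius r is drawn at 1 + k1 r^2 times it, then the intrinsics apply), "rvec" (rotation vector, rad) and "tvec" (3), from world to camera coordinates, as OpenCV has them. Camera axes: x right, y down, z forward; pixel columns grow to the right and rows downward; lengths in m; the calibration is good to about 2 mm. A picture is of the moment at which its call begins. There is no depth.
- bot.sign_off(): hands the job in; it is judged then, once.
The state is a dict: "t": time; "qpos": joint angles; "joint_vel": joint speeds; "effort": joint torques, N m; "tool_pos": TCP position; "tool_rot": TCP orientation; "ft_force": force on the tool from outside, world axes, zero at the start; "ft_torque": the same for the moment, N m; "gripper_width": finger opening in m; "grip_force": force on a finger pad.
Only numpy, scipy, OpenCV 4.12 (cv2) and the standard library are available. Lean on these libraries where they do the work, as an engineer would, in place of code of your own. Each camera call takes 0.05 s, during which the arm holds its last target. There are 200 camera calls.

TASK

Get the desktop punch ready: put the dark box of staples lying on its deck flat into the middle bin of the black desk tray. The gauge stands beyond the red tab and its screw has play, so wind the crank back until the pointer is a good centimetre short of the tab (on the crank's side), then come up clockwise only, until the pointer is level with the middle of the tab, and let go; if you overshoot, back off and come up again. Then set the yellow guard on the deck and slide its steel tongue straight and fully home into the red-topped interlock switch, and leave it lying there, without shoving the tray or the other things on the worktop about.

Things in the scene. Friction and masses are not known exactly. Their poses are not given: they have to be found in the camera images.
- machine: desktop punch, fixed: 180 (x) x 260 (y) x 40 mm, white flat deck at z 40. Origin: centre of underside. Its front (own -x) faces the robot within 0.3 rad. Own frame, mm: crank axis x 30 y -80; red-topped switch x -75..-25, y -60..-20, to z 72; guard's place x -80..-20, y -20..75; gauge, rail and screw x 5..90, y -16..130, to z 76. Only the crank handle is higher.
- crank (a joint): crank angle, rad, about a vertical axis, growing clockwise seen from above; within 0.7 of 0 at the start; many turns free; stays where left (friction 0.05 N m). One turn moves the brass nut 24 mm: clockwise along the machine's +y (away from the crank), counter-clockwise along -y.
- crank_axis (a point): point on the crank's axis at the height of the handle's middle (88 mm above the worktop)
- crank_grip (a point): middle of the crank's upright round black handle: 20 mm across, from 64 to 110 mm above the worktop, 35 mm off the axis; this point is 88 mm above the worktop. The handle is a sleeve that spins freely on its pin, so a hand can hold it firmly and go round without turning.
- nut_mid (a point): top middle of the brass nut that the screw drives. It sits in a blue fork on the carriage with 3 mm of play either side (6 in all): the carriage moves only when the nut bears on one side of the fork. Wound up properly, the nut stands 3 mm ahead (machine's +y) of the pointer.
- pointer_tip (a point): end of the thin steel pointer on the blue gauge carriage, its y being the carriage's middle; axes as the machine's. The carriage slides along the machine's y only and stays where it is left (friction 2 N). It starts at y = 80 mm in the machine's frame.
- tab: red set tab, fixed on the scale beside the pointer's path: 14 x 8 (along y) x 10 mm with a white line across its middle. Origin: centre of its underside, on that line; axes as the machine's. It stands at y 35..60 mm in the machine's frame.
- guard: loose yellow guard, 0.2 kg: plate 60 (x) x 95 (y) x 8 mm; upright black rib 14 (x) x 60 (y), to 43 mm high; dark block 34 wide, to 18 high, at its -y edge with a flat steel tongue along -y, 24 wide, 6 thick (last 8 mm: 15 wide, 4.5 thick). Origin: centre of underside. Starts flat on the worktop, turned at most 0.9 rad from its seated direction, where its axes are the machine's.
- tongue_tip (a point): end of the tongue: 75.5 mm from the guard's origin along the guard's -y, 11 mm above the underside
- guard_grip (a point): point in the rib's middle, 5 mm from the guard's origin along its +y, 33 mm above the underside; pinch across the 14 mm
- slot_mouth (a point): middle of the switch slot's mouth, 51 mm above the worktop (11 above the deck), axes as the machine's. The slot opens to the machine's +y: 29 wide (x), 10 high, 32 mm deep. With the guard lying on the deck the tongue is level with it. Fully home, the guard's dark block meets the switch face, the tongue tip 29.5 mm inside.
- staple_box: dark closed carton of staples, 40 (x) x 62 (y) x 22 mm, 0.11 kg, origin at the centre of its underside; lies flat on the deck where the guard must go, its axes within 0.35 rad of the machine's
- organizer: loose black desk tray, 105 (x) x 300 (y) x 34 mm, 0.6 kg, origin at the centre of its underside; its long side points towards the robot; three bins in a row along its y with thin walls up to 34 mm high
- bin_floor (a point): centre of the floor of the tray's middle bin, 4 mm above the worktop; axes as the tray's. The bin is 100 (x) x 108 (y) mm inside, side walls 26 to 34 mm high.
- marker: black marker lying, 141 x 18 x 21 mm (bystander)
- stapler: black stapler, 34 x 140 x 41 mm (bystander)
- highlighter: yellow highlighter lying, 126 x 20 x 23 mm (bystander)

How it is judged:
On the way, in this order (a step that is already met when the one before it is completed fails the run):
1. the gauge has been wound back until its pointer is at least 8 mm short of the tab, on the crank's side (y of pointer_tip in the frame of tab below -0.008 m), for 0.05 s.
2. the pointer is level with the middle of the tab (within 2.5 mm), brought up clockwise so that the nut bears on the far side of its fork, and the crank is let go (y of pointer_tip in the frame of tab between -0.0025 and 0.0025 m and y of nut_mid in the frame of pointer_tip above 0.002 m and contact force between the fingers and crank below 0.2 N), for 0.2 s.
3. the guard lies on the deck with its tongue fully home in the interlock switch (y of tongue_tip in the frame of slot_mouth below -0.022 m and angle between the x axis of guard and the x axis of machine, either way round below 0.12 rad and angle between guard's own z axis and vertical below 0.08 rad and x of tongue_tip in the frame of slot_mouth between -0.008 and 0.008 m and z of tongue_tip in the frame of slot_mouth between -0.006 and 0.006 m), for 0.2 s.
At the end, for the whole second after the job is handed in: Pointer within 2.5 mm of the tab's middle, nut 2 mm or more ahead of it, crank still; guard flat on the deck, within 0.12 rad of square, tongue tip 22 mm or more inside the slot; staple box flat on the floor of the tray's middle bin; guard and box at rest (all of step 3 and y of pointer_tip in the frame of tab between -0.0025 and 0.0025 m and y of nut_mid in the frame of pointer_tip above 0.002 m and x of staple_box in the frame of bin_floor between -0.05 and 0.05 m and y of staple_box in the frame of bin_floor between -0.054 and 0.054 m and z of staple_box in the frame of bin_floor below 0.008 m and angle between staple_box's own z axis and vertical below 0.2 rad and linear speed of each of guard, staple_box below 0.02 m/s and velocity of joint crank between -0.05 and 0.05 rad/s); the robot touches nothing.
It fails at once if one of the bystanders is shoved more than 25 mm (distance of any of marker, stapler, highlighter from where it was at the start of the episode above 0.025 m).
It fails at once if the tray is shoved more than 25 mm (distance of organizer from where it was at the start of the episode above 0.025 m).
It also fails if it takes over 72 s, if anything falls off the work surface, if the arm or the gripper's body presses on something with over 40 N, if the wrist force passes 120 N, or if a joint passes its speed limit or range.

## Working session

There is one attempt and no reset: what is moved stays moved. The work goes in short steps, Python scripts to look and compute and a tool call to move; the robot and the scene stay as the last step left them, time stands still between calls to the robot, and variables do not carry over. Pictures are saved under pics/ and viewed, at most 10 in all, crops included, and the job is handed in when it is done.

Besides the shell and the picture viewer there is one more tool, called after ">>>" in YAML: its name, and indented under it one key for each argument. step_arm: Moves the arm, as the interface text tells. Its arguments: {"type":"object","properties":{"increments":{"type":"array"},"grip_force":{"type":"number"}},"required":["increments"]}

```bash
mkdir -p pics; ls
cat > h.py <<'E'
import numpy as np, cv2
from rig import bot
from scipy.spatial.transform import Rotation as R
def grab(n,save=None):
    f=bot.grab_frame(n)
    if save: cv2.imwrite('pics/'+save,f['img'][:,:,::-1])
    np.savez('/tmp/%s.npz'%(save or n),**{k:f[k] for k in f}); return f
def ray(f,px):
    K=np.array(f['intrinsics']);k1=float(f['k1'])
    p=np.atleast_2d(np.array(px,float)); d=np.c_[(p[:,0]-K[0,2])/K[0,0],(p[:,1]-K[1,2])/K[1,1]]
    u=d.copy()
    for _ in range(30): u=d/(1+k1*(u**2).sum(1,keepdims=True))
    M=R.from_rotvec(np.ravel(f['rvec'])).as_matrix(); t=np.ravel(f['tvec'])
    return -M.T@t, np.c_[u,np.ones(len(u))]@M
def plane(f,px,z):
    c,d=ray(f,px); return c+d*((z-c[2])/d[:,2])[:,None]
def tri(f1,p1,f2,p2):
    c1,d1=ray(f1,p1);c2,d2=ray(f2,p2);out=[]
    for a,b in zip(d1,d2):
        s=np.linalg.lstsq(np.c_[a,-b],c2-c1,rcond=None)[0]
        A=c1+a*s[0];B=c2+b*s[1];out.append(np.r_[(A+B)/2,np.linalg.norm(A-B)])
    return np.array(out)
def proj(f,P):
    M=R.from_rotvec(np.ravel(f['rvec'])).as_matrix()
    X=np.atleast_2d(P)@M.T+np.ravel(f['tvec']);u=X[:,:2]/X[:,2:]
    u=u*(1+float(f['k1'])*(u**2).sum(1,keepdims=True));K=np.array(f['intrinsics'])
    return np.c_[u[:,0]*K[0,0]+K[0,2],u[:,1]*K[1,1]+K[1,2]]
def tool(P,yaw=None):
    o=bot.get_obs();print(o)
E
python3 - <<'E'
from h import *
o=bot.get_obs();print(o)
for n in('scene','top'):
    f=grab(n,n+'1.png');print(n,ray(f,[[280,210]]),f['intrinsics'],f['k1'])
E
```

```text
pics
{'t': 0.0, 'qpos': array([ 1.16040659e+00,  4.91548605e-01,  1.55947771e+00, -2.04786907e-05,
        1.09168758e+00, -1.05605379e-01]), 'joint_vel': array([-0.00018328,  0.00124557,  0.0002733 , -0.00206084, -0.00034229,
       -0.00094305]), 'effort': array([-8.99484075e-04, -6.12616253e+01, -2.58189833e+01,  6.91251713e-02,
        4.82016010e-02, -9.91613797e-05]), 'tool_pos': array([0.18744793, 0.59598635, 0.23605881]), 'tool_rot': array([-3.14047575e+00, -1.00127886e-04,  2.83681769e+00]), 'ft_force': array([-0.56571161,  0.33021499, -0.36144152]), 'ft_torque': array([0.04394836, 0.01485342, 0.0173422 ]), 'grip_force': 0.0, 'gripper_width': 0.09524400605995399}
scene (array([-0.45822837, -0.84020776,  0.69408903]), array([[ 0.73250926,  0.54253961, -0.41133331]])) [[430.2612713    0.         275.44741734]
 [  0.         430.2612713  209.36404232]
 [  0.           0.           1.        ]] -0.03367786848475018
top (array([0.1205321 , 0.1821159 , 1.66026418]), array([[ 0.31668976, -0.12418248, -0.94044502]])) [[513.06654146   0.         273.8352818 ]
 [  0.         513.06654146 211.27295623]
 [  0.           0.           1.        ]] 0.04965574885768235
```

View pics/scene1.png

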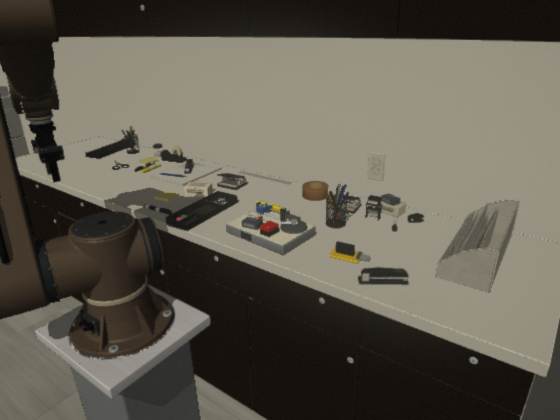

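View pics/top1.png

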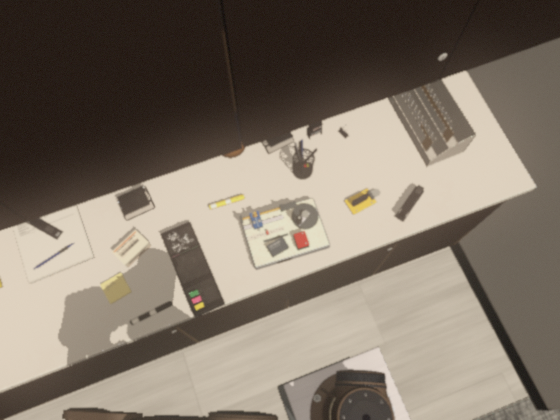

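The scene view shows the punch at about (270,227), the guard at (346,252), the stapler at (384,276) and the tray at (204,210). In the top view the punch is at (285,232), the tray at (192,268), the guard at (360,201) and the highlighter at (228,201). I'll enlarge both.

Run:
```python
import cv2,numpy as np
a=cv2.imread('pics/top1.png')[180:280,150:390]
a=cv2.resize(a,None,fx=3.333,fy=3.333,interpolation=cv2.INTER_CUBIC)
b=cv2.imread('pics/scene1.png')[185:275,215:415]
b=cv2.resize(b,None,fx=4,fy=4,interpolation=cv2.INTER_CUBIC)
b=np.clip(b*1.3,0,255).astype('uint8')
cv2.imwrite('pics/top1c.png',a);cv2.imwrite('pics/scene1c.png',b)
```

```text
(no output)
```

View pics/top1c.png

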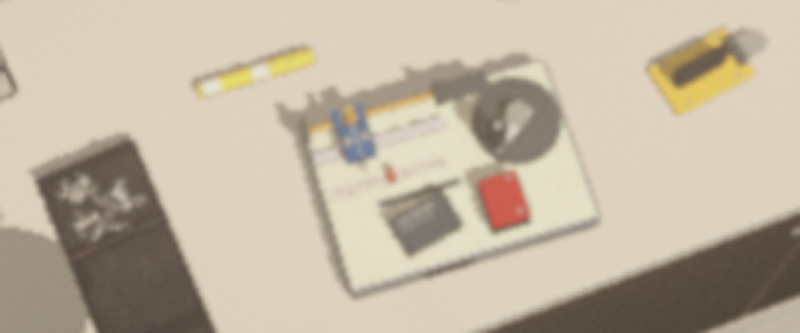

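View pics/scene1c.png

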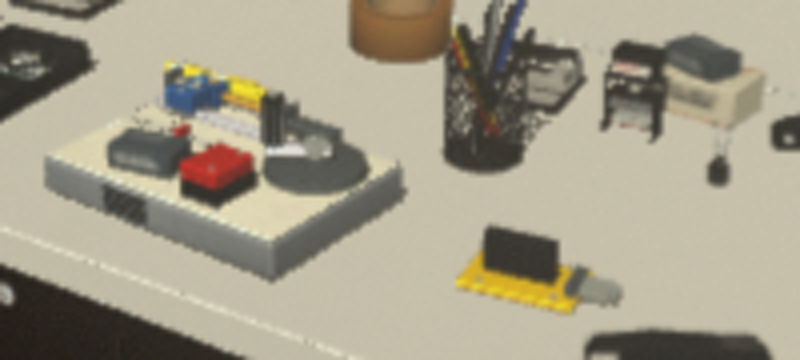

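The enlarged top view shows (crop pixels) the deck corners at about (303,115), (545,62), (598,215) and (352,292). It also shows the red switch at (503,200), the staple box at (425,222), the red tab at (390,173), the carriage at (353,135) and the crank disc at (517,120). In the scene crop the black handle is at (272,118) and the guard rib at (521,253). Next I measure with masks and rays.

Run:
```python
from h import *
S=dict(np.load('/tmp/scene1.png.npz'));T=dict(np.load('/tmp/top1.png.npz'))
tc=lambda p:np.array(p,float)/3.333+[150,180]-0.35
sc=lambda p:np.array(p,float)/4+[215,185]-0.375
def masks(f,lo,hi,box):
    h=cv2.cvtColor(f['img'],cv2.COLOR_RGB2HSV);m=cv2.inRange(h,np.array(lo),np.array(hi))
    k=np.zeros_like(m);x0,y0,x1,y1=box;k[y0:y1,x0:x1]=m[y0:y1,x0:x1];return k
def rep(name,f,m,z):
    n,l,s,c=cv2.connectedComponentsWithStats(m)
    for i in range(1,n):
        if s[i,4]>3:
            cn=cv2.findContours((l==i).astype('uint8'),0,1)[0][0];r=cv2.minAreaRect(cn)
            P=plane(f,np.vstack([c[i],cv2.boxPoints(r)]),z)[:,:2]
            print(name,s[i,4],c[i].round(1),P[0].round(4),'sides',np.linalg.norm(P[1]-P[2]).round(3),np.linalg.norm(P[2]-P[3]).round(3),'ang',np.degrees(np.arctan2(*(P[2]-P[1])[::-1])).round(1),np.degrees(np.arctan2(*(P[3]-P[2])[::-1])).round(1))
P=plane(T,tc([(303,115),(545,62),(598,215),(352,292)]),.04)
print('deck top',P.round(4))
for i in range(4): print(np.linalg.norm(P[i]-P[i-3]),np.degrees(np.arctan2(*(P[i]-P[i-3])[1::-1])))
print('deck scene',plane(S,sc([(46,165),(275,238 if 0 else 240),(404,168)]),.04).round(4))
for n,f,b,bs in(('T',T,(220,190,350,280),(330,180,390,220)),('S',S,(220,190,330,260),(325,235,380,270))):
    red=masks(f,(0,120,60),(8,255,255),b)|masks(f,(172,120,60),(180,255,255),b)
    rep(n+'red',f,red,.072)
    rep(n+'blue',f,masks(f,(100,80,40),(130,255,255),b),.07)
    rep(n+'yel',f,masks(f,(18,130,80),(35,255,255),bs),.008)
    rep(n+'yelm',f,masks(f,(12,110,80),(35,255,255),b),.06)
    rep(n+'ribdark',f,masks(f,(0,0,0),(180,255,90),bs),.043)
    rep(n+'dark',f,masks(f,(0,0,0),(180,255,110),b),.062)
```

```text
deck top [[ 0.6998  0.0968  0.04  ]
 [ 0.6653 -0.1517  0.04  ]
 [ 0.4975 -0.1389  0.04  ]
 [ 0.5115  0.1135  0.04  ]]
0.2509094594460742 82.08301584569274
0.16827276981657563 -4.365149730266734
0.2527593891527885 -93.17392535464585
0.1890853911078048 174.94478881179734
deck scene [[ 0.4962  0.0986  0.04  ]
 [ 0.4991 -0.1416  0.04  ]
 [ 0.663  -0.1587  0.04  ]]
Tred 158 [300.5 239.7] [ 0.5367 -0.0525] sides 0.036 0.05 ang -91.9 175.7
Tyel 7 [361.9 192.9] [ 0.6341 -0.3226] sides 0.014 0.006 ang -96.2 168.9
Tyel 172 [359.3 204.6] [ 0.5977 -0.2969] sides 0.096 0.048 ang -102.8 162.6
Tyelm 55 [237.  197.9] [0.7514 0.0895] sides 0.041 0.016 ang -93.9 175.1
Tyelm 27 [347.6 202.4] [ 0.6037 -0.2485] sides 0.028 0.013 ang -23.5 -111.1
Tyelm 23 [221.9 202.6] [0.7535 0.1422] sides 0.018 0.013 ang -18.8 -111.1
Tyelm 6 [254.5 214. ] [0.6766 0.0546] sides 0.003 0.007 ang -111.1 159.8
Tdark 20 [296.6 220.2] [ 0.6058 -0.0672] sides 0.013 0.023 ang -72.8 -166.2
Tdark 534 [331.8 272.8] [ 0.4026 -0.1057] sides 0.163 0.062 ang -110.9 156.2
Sred 7 [259.7 217.1] [0.5635 0.0029] sides 0.013 0.012 ang -16.3 
[... 434 characters left out ...]
ang 29.4 -95.0
Sribdark 203 [345.  248.3] [ 0.582  -0.3139] sides 0.067 0.063 ang 23.3 -81.8
Sribdark 22 [358.5 255. ] [ 0.5685 -0.3662] sides 0.038 0.009 ang 13.3 -105.1
Sribdark 34 [371.8 268.4] [ 0.5222 -0.4307] sides 0.045 0.011 ang -55.7 -155.7
Sdark 371 [319.1 199.8] [ 0.824  -0.0738] sides 0.107 0.32 ang -56.6 -149.9
Sdark 259 [227.2 200.6] [0.6261 0.2106] sides 0.072 0.192 ang -56.6 -138.8
Sdark 137 [262.9 208.1] [0.6464 0.0547] sides 0.056 0.107 ang -56.4 -142.8
Sdark 1198 [279.4 234. ] [ 0.5166 -0.114 ] sides 0.363 0.424 ang 32.1 -100.7
Sdark 328 [258.9 225.9] [ 0.525  -0.0236] sides 0.116 0.173 ang 30.2 -98.5
Sdark 71 [225.9 257. ] [ 0.313 -0.071] sides 0.05 0.034 ang -55.5 -138.7
```

```bash
cat >> h.py <<'E'
def edge(f,a,b,inside,z,w=5,n=24,chan=None,m=.12):
    """subpixel bright-inside edge along a-b; returns fitted world line (point, angle deg, resid)"""
    g=f['img'].astype(np.float32); g=g.mean(2) if chan is None else g@np.array(chan,np.float32)
    a,b,i=map(lambda v:np.array(v,float),(a,b,inside)); t=(b-a)/np.linalg.norm(b-a); nrm=np.array([-t[1],t[0]])
    if nrm@(i-a)>0: nrm=-nrm   # outward
    s=np.arange(-w,w+.01,.25);pts=[]
    for u in np.linspace(m,1-m,n):
        p=(a+(b-a)*u)+s[:,None]*nrm
        v=cv2.remap(g,p[:,0].astype(np.float32)[:,None],p[:,1].astype(np.float32)[:,None],cv2.INTER_LINEAR).ravel()
        v=cv2.GaussianBlur(v[:,None],(1,9),2).ravel(); d=-np.gradient(v);j=np.argmax(d[2:-2])+2
        pts.append(p[j])
    pts=np.array(pts);c,dv=0,0
    P=plane(f,pts,z)[:,:2];k=np.ones(len(P),bool)
    for _ in range(4):
        c=P[k].mean(0);dv=np.linalg.svd(P[k]-c)[2][0];r=(P-c)@np.array([-dv[1],dv[0]]);k=abs(r)<max(1.5*np.median(abs(r)),.001)
    if dv@(P[-1]-P[0])<0: dv=-dv
    return c,np.degrees(np.arctan2(dv[1],dv[0])),k.sum(),np.std(r[k])
def isect(c1,a1,c2,a2):
    d1=np.array([np.cos(np.radians(a1)),np.sin(np.radians(a1))]);d2=np.array([np.cos(np.radians(a2)),np.sin(np.radians(a2))])
    s=np.linalg.solve(np.c_[d1,-d2],c2-c1);return c1+d1*s[0]
tc=lambda p:np.array(p,float)/3.333+[150,180]-0.35
sc=lambda p:np.array(p,float)/4+[215,185]-0.375
E
python3 - <<'E'
from h import *
S=dict(np.load('/tmp/scene1.png.npz'));T=dict(np.load('/tmp/top1.png.npz'))
def quad(name,f,Q,z,sel=range(4),**k):
    Q=np.array(Q);c=Q.mean(0);L={}
    for i in sel:
        L[i]=edge(f,Q[i],Q[(i+1)%len(Q)],c,z,**k);print(name,i,L[i][0].round(4),L[i][1].round(2),L[i][2],L[i][3].round(4))
    if len(L)==4:
        C=np.array([isect(*L[i-1][:2],*L[i][:2]) for i in range(4)]);print(name,'corners',C.round(4).tolist(),'sides',[np.linalg.norm(C[i]-C[i-3]).round(4) for i in range(4)],'centre',C.mean(0).round(4))
    return L
quad('deckT',T,tc([(303,115),(545,62),(598,212),(348,284)]),.04,w=4)
quad('deckS',S,[*sc([(46,160),(275,238),(404,165)]),sc([(180,85)])],.04,sel=(0,1),w=4)
quad('redT',T,tc([(477,177),(517,171),(530,220),(493,230)]),.072,w=3,chan=(1,-.5,-.5),m=.2)
quad('boxT',T,tc([(383,210),(444,188),(462,225),(408,254)]),.062,w=3,m=.2,chan=(-.33,-.33,-.33))
quad('plateT',T,tc([(647,66),(722,30),(754,72),(682,112)]),.008,w=3,m=.2,chan=(.5,.5,-1))
quad('trayT',T,np.array([(163,234),(188,222),(222,306),(198,316)]),.034,w=5,chan=(-.33,-.33,-.33))
E
```

```text
deckT 0 [ 0.676  -0.0239] -92.97 15 0.0016
deckT 1 [ 0.5654 -0.1415] 175.78 16 0.0003
deckT 2 [ 0.5041 -0.0122] 86.49 23 0.0005
deckT 3 [0.6002 0.107 ] -4.03 20 0.0005Traceback (most recent call last):
  File "<stdin>", line 10, in <module>
  File "<stdin>", line 8, in quad
KeyError: -1
```

Run:
```python
import cv2,numpy as np
a=cv2.imread('pics/top1.png')
t=cv2.resize(a[185:270,230:330],None,fx=7,fy=7,interpolation=cv2.INTER_NEAREST)
cv2.imwrite('pics/c2.png',np.clip(t*1.1,0,255).astype('uint8'))
b=cv2.imread('pics/top1.png')[190:330,150:350]
```

```text
(no output)
```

View pics/c2.png

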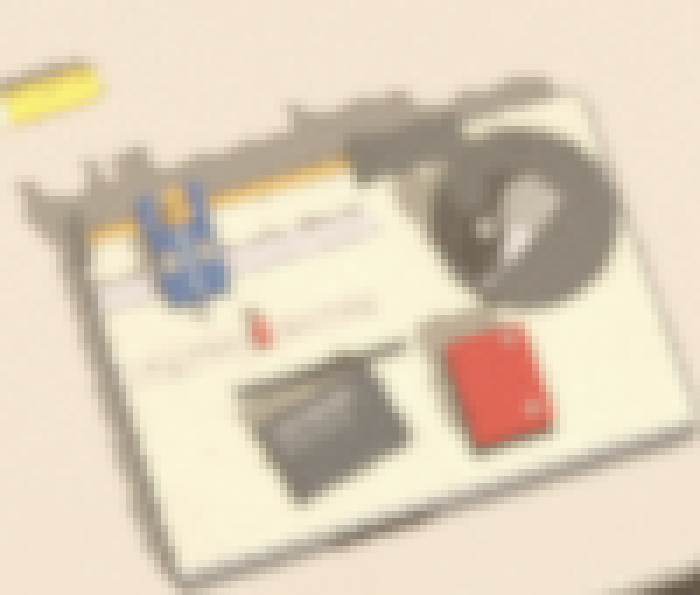

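The 7x crop shows the blurred deck, with the carriage at (185,250), the pointer end at (205,310), the tab at (260,333), the box at (330,430) and the switch at (500,385). The crank arm and handle are on the disc at (480,230). Now the remaining fits.

```bash
cat >> h.py <<'E'
def quad(name,f,Q,z,sel=range(4),**k):
    Q=np.array(Q);c=Q.mean(0);L={}
    for i in sel:
        L[i]=edge(f,Q[i],Q[(i+1)%len(Q)],c,z,**k);print(name,i,L[i][0].round(4),L[i][1].round(2),L[i][2],L[i][3].round(4))
    if len(L)==4:
        C=np.array([isect(*L[(i-1)%4][:2],*L[i][:2]) for i in range(4)]);print(name,'corners',C.round(4).tolist(),'sides',[np.linalg.norm(C[i]-C[i-3]).round(4) for i in range(4)],'centre',C.mean(0).round(4))
    return L
YAW=np.radians(-3.9);CM=np.array([.590,-.0178])
def m2w(p): c,s=np.cos(YAW),np.sin(YAW);p=np.atleast_2d(p)/1000;return np.c_[CM[0]+c*p[:,0]-s*p[:,1],CM[1]+s*p[:,0]+c*p[:,1]]
def w2m(P): c,s=np.cos(YAW),np.sin(YAW);d=np.atleast_2d(P)[:,:2]-CM;return 1000*np.c_[c*d[:,0]+s*d[:,1],-s*d[:,0]+c*d[:,1]]
def soft(f,w,box,thr):
    """weighted centroid of linear colour feature"""
    x0,y0,x1,y1=box;g=np.clip(f['img'][y0:y1,x0:x1].astype(float)@np.array(w)-thr,0,None)
    yy,xx=np.mgrid[y0:y1,x0:x1];return np.array([(g*xx).sum(),(g*yy).sum()])/g.sum(),g.sum()
E
python3 - <<'E'
from h import *
S=dict(np.load('/tmp/scene1.png.npz'));T=dict(np.load('/tmp/top1.png.npz'))
quad('deckS',S,[*sc([(46,160),(275,238),(404,165)]),sc([(180,85)])],.04,sel=(0,1),w=4)
c7=lambda p:np.array(p,float)/7+[230,185]-.43
quad('redT',T,c7([(445,340),(520,325),(550,430),(480,445)]),.072,w=3,chan=(1,-.5,-.5),m=.2)
quad('boxT',T,c7([(258,425),(368,365),(408,440),(300,500)]),.062,w=3,m=.25,chan=(-.33,-.33,-.33))
quad('plateT',T,tc([(647,66),(722,30),(754,72),(682,112)]),.008,w=3,m=.2,chan=(.5,.5,-1))
quad('trayT',T,np.array([(163,234),(188,222),(222,306),(198,316)]),.034,w=5,chan=(-.33,-.33,-.33))
# tab
for n,f,b in(('T',T,(262,226,272,238)),('S',S,(255,213,265,221))):
    c,g=soft(f,(1,-.5,-.5),b,25);P=plane(f,c[None],.05);print('tab',n,c.round(2),g,P.round(4),w2m(P))
    for z in (.045,.055,.065): print(w2m(plane(f,c[None],z)).round(1))
for n,f,b in(('T',T,(244,205,268,232)),('S',S,(252,198,275,218))):
    c,g=soft(f,(-.7,-.3,1),b,5);P=plane(f,c[None],.065);print('blue',n,c.round(2),g,w2m(P))
print('handle S',w2m(plane(S,sc([(272,118)])[None],.087)),'hub',w2m(plane(S,sc([(318,146)])[None],.06)))
print('handle proj T', (proj(T,np.r_[m2w((30,-45)).ravel(),.11])-[230,185])*7)
E
```

```text
Traceback (most recent call last):
  File "h.py", line 53, in quad
    Q=np.array(Q);c=Q.mean(0);L={}
ValueError: setting an array element with a sequence. The requested array has an inhomogeneous shape after 1 dimensions. The detected shape was (4,) + inhomogeneous part.
```

```bash
cat > m.py <<'E'
from h import *
S=dict(np.load('/tmp/scene1.png.npz'));T=dict(np.load('/tmp/top1.png.npz'))
quad('deckS',S,sc([(46,160),(275,238),(404,165),(180,85)]),.04,sel=(0,1),w=4)
c7=lambda p:np.array(p,float)/7+[230,185]-.43
quad('redT',T,c7([(445,340),(520,325),(550,430),(480,445)]),.072,w=3,chan=(1,-.5,-.5),m=.2)
quad('boxT',T,c7([(258,425),(368,365),(408,440),(300,500)]),.062,w=3,m=.25,chan=(-.33,-.33,-.33))
quad('plateT',T,tc([(647,66),(722,30),(754,72),(682,112)]),.008,w=3,m=.2,chan=(.5,.5,-1))
quad('trayT',T,np.array([(163,234),(188,222),(222,306),(198,316)]),.034,w=5,chan=(-.33,-.33,-.33))
for n,f,b in(('T',T,(262,226,272,238)),('S',S,(255,213,265,221))):
    c,g=soft(f,(1,-.5,-.5),b,25);print('tab',n,c.round(2),g)
    for z in (.045,.055,.065): print(w2m(plane(f,c[None],z)).round(1))
for n,f,b in(('T',T,(244,205,268,232)),('S',S,(252,198,275,218))):
    c,g=soft(f,(-.7,-.3,1),b,5);P=plane(f,c[None],.065);print('blue',n,c.round(2),g,w2m(P))
print('handle S',w2m(plane(S,sc([(272,118)])[None],.087)),'hub',w2m(plane(S,sc([(318,146)])[None],.06)))
print('handle proj T', (proj(T,np.r_[m2w((30,-45)).ravel(),.11])-[230,185])*7)
E
python3 m.py
```

```text
deckS 0 [ 0.5002 -0.0369] -92.91 15 0.0004
deckS 1 [ 0.5676 -0.1449] -4.35 14 0.0005
redT 0 [ 0.5628 -0.0561] -91.98 24 0.0004
redT 1 [ 0.5339 -0.0732] 177.88 24 0.0003
redT 2 [ 0.5118 -0.0515] 87.41 24 0.0003
redT 3 [ 0.5394 -0.0351] -3.44 24 0.0003
redT corners [[0.5635, -0.0366], [0.5622, -0.0743], [0.5108, -0.0724], [0.5126, -0.0335]] sides [np.float64(0.0377), np.float64(0.0514), np.float64(0.0389), np.float64(0.051)] centre [ 0.5373 -0.0542]
boxT 0 [0.5703 0.0263] -60.45 15 0.0011
boxT 1 [ 0.5501 -0.0061] -171.91 24 0.0002
boxT 2 [0.5236 0.0218] 99.02 24 0.0003
boxT 3 [0.5406 0.0565] 11.54 24 0.0002
boxT corners [[0.5518, 0.0588], [0.5857, -0.001], [0.5285, -0.0091], [0.5188, 0.0521]] sides [np.float64(0.0688), np.float64(0.0578), np.float64(0.062), np.float64(0.0337)] centre [0.5462 0.0252]
plateT 0 [ 0.6384 -0.2989] -82.93 24 0.0005
plateT 1 [ 0.6158 -0.3421] -170.29 21 0.0006
plateT 2 [ 0.5802 -0.3112] 97.93 24 0.0005
plateT 3 [ 0.6034 -0.2581] 8.88 24 0.0003
plateT corners [[0.6327, -0.2535], [0.6431, -0.3374], [0.5852, -0.3473], [0.5734, -0.2628]] sides [np.float64(0.0845)
[... 637 characters left out ...]
33 80.09989131]]
blue S [262.13 208.37] 2270.0000000000005 [[43.07331001 72.26226634]]Traceback (most recent call last):
  File "m.py", line 14, in <module>
    print('handle S',w2m(plane(S,sc([(272,118)])[None],.087)),'hub',w2m(plane(S,sc([(318,146)])[None],.06)))
                         ~~~~~^^^^^^^^^^^^^^^^^^^^^^^^^^^^^^
  File "h.py", line 16, in plane
    c,d=ray(f,px); return c+d*((z-c[2])/d[:,2])[:,None]
        ~~~^^^^^^
  File "h.py", line 10, in ray
    p=np.atleast_2d(np.array(px,float)); d=np.c_[(p[:,0]-K[0,2])/K[0,0],(p[:,1]-K[1,2])/K[1,1]]
                                                                         ~^^^^^
IndexError: index 1 is out of bounds for axis 1 with size 1
```

```bash
cat >> h.py <<'E'
def go(P,psi=None,pos=None,rot=None):
    """shift (cm) and turn in the tool axes to reach TCP P with tool down and yaw psi (deg)"""
    o=bot.get_obs();p=o['tool_pos'] if pos is None else np.array(pos)
    r=R.from_euler('xyz',o['tool_rot']);M=r.as_matrix()
    rt=R.from_euler('xyz',[np.pi,0,np.radians(psi)]) if psi is not None else r
    s=M.T@(np.array(P)-p)*100;v=(r.inv()*rt).as_rotvec()
    print('go',s.round(2).tolist(),v.round(3).tolist(),'d',np.linalg.norm(s).round(1))
E
sed -i 's/sc(\[(272,118)\])\[None\]/sc([(272,118)])/;s/sc(\[(318,146)\])\[None\]/sc([(318,146)])/' m.py
cat >> m.py <<'E'
print('divider',plane(T,tc([(75,258),(165,222)]),.03).round(3))
go((.543,.025,.13),99.5)
E
python3 m.py | tail -5
```

```text
handle S [[ 13.865829   -47.99119502]] hub [[ 38.92822476 -77.20532081]]
handle proj T [[456.07014882 193.1573542 ]]
divider [[0.644 0.355 0.03 ]
 [0.647 0.261 0.03 ]]
go [-51.05, -43.79, 10.65] [-0.001, 0.0, 1.1] d 68.1
```

>>> step_arm:
  increments: [-51,-43.8,10.6,0,0,1.1,6,-51,-43.8,10.6,0,0,1.1,6,-51,-43.8,10.6,0,0,1.1,6,-51,-43.8,10.6,0,0,1.1,6,-51,-43.8,10.6,0,0,1.1,6,-51,-43.8,10.6,0,0,1.1,6,-51,-43.8,10.6,0,0,1.1,6,-51,-43.8,10.6,0,0,1.1,6,-51,-43.8,10.6,0,0,1.1,6,-51,-43.8,10.6,0,0,1.1,6,-51,-43.8,10.6,0,0,1.1,6,-51,-43.8,10.6,0,0,1.1,6]

```text
t: 1.3
tool_pos: [0.5013, 0.091, 0.1428]
tool_rot: [-3.141, -0.0, 1.737]
ft_force: [0.6, 1.4, -0.9]
gripper_width: 0.0599
grip_force: 0.0
```

```bash
python3 -c "
from h import *
go((.543,.025,.13),99.5)"
```

```text
go [-7.19, 3.03, 1.27] [-0.0, -0.0, 0.0] d 7.9
```

>>> step_arm:
  increments: [-7,3,1.2,0,0,0,6,-7,3,1.2,0,0,0,6,-7,3,1.2,0,0,0,6,-7,3,1.2,0,0,0,6]

```text
t: 1.7
tool_pos: [0.5413, 0.0286, 0.1307]
tool_rot: [-3.14, -0.0, 1.736]
ft_force: [-0.3, -0.2, 0.2]
gripper_width: 0.0598
grip_force: 0.0
```

Run:
```python
from h import *
go((.543,.025,.065),99.5)
f=grab('scene','scene2.png');g=grab('top','top2.png')
a=cv2.resize(f['img'][170:260,215:335,::-1],None,fx=5,fy=5,interpolation=2)
cv2.imwrite('pics/s2c.png',a)
```

```text
go [-0.39, 0.11, 6.57] [-0.001, -0.0, -0.001] d 6.6
```

View pics/s2c.png

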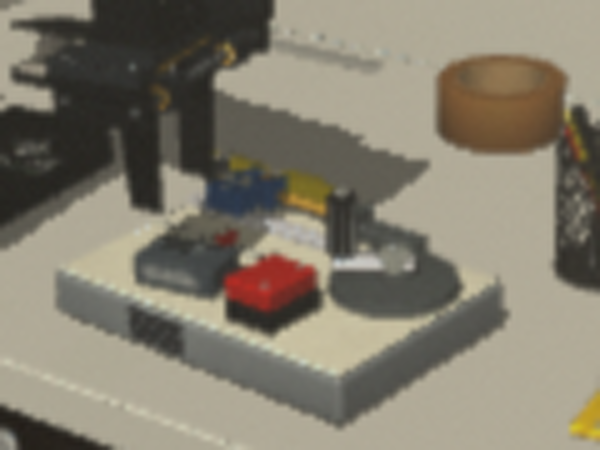

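The crop shows the fingers above the box at (185,265), the black handle at (341,222) and the arm running to the hub at (398,258). I descend now.

>>> step_arm:
  increments: [-0.3,0.1,3.5,0,0,0,6,-0.3,0.1,6.5,0,0,0,6,-0.3,0.1,6.5,0,0,0,6,-0.3,0.1,6.5,0,0,0,2,-0.3,0.1,6.5,0,0,0,2,-0.3,0.1,6.5,0,0,0,2,-0.3,0.1,6.5,0,0,0,2,-0.3,0.1,6.5,0,0,0,2]
  grip_force: 20

```text
t: 2.6
tool_pos: [0.5437, 0.0263, 0.0674]
tool_rot: [3.139, 0.0, 1.737]
ft_force: [0.9, 2.2, 6.5]
gripper_width: 0.0398
grip_force: 20.0
```

>>> step_arm:
  increments: [0,0,-4,0,0,0,2,0,0,-8.5,0,0,0,2,0,0,-8.5,0,0,0,2]

```text
t: 2.9
tool_pos: [0.545, 0.026, 0.1564]
tool_rot: [3.134, 0.002, 1.737]
ft_force: [0.4, 0.1, -0.4]
gripper_width: 0.0398
grip_force: 20.0
```

```bash
python3 -c "
from h import *
go((.587,.306,.15),93.6)
go((.587,.306,.033),93.6)"
```

```text
go [26.92, 8.76, 0.66] [0.008, 0.001, 0.103] d 28.3
go [26.94, 8.67, 12.36] [0.008, 0.001, 0.103] d 30.9
```

>>> step_arm:
  increments: [26.9,8.7,0,0,0,0.1,2,26.9,8.7,0,0,0,0.1,2,26.9,8.7,0,0,0,0.1,2,26.9,8.7,0,0,0,0.1,2,26.9,8.7,0,0,0,0.1,2,26.9,8.7,0,0,0,0.1,2,26.9,8.7,4,0,0,0.1,2,26.9,8.7,8,0,0,0.1,2,26.9,8.7,8,0,0,0.1,2]

```text
t: 3.8
tool_pos: [0.5817, 0.3049, 0.0661]
tool_rot: [-3.133, 0.003, 1.637]
ft_force: [-0.9, -0.7, -1.2]
gripper_width: 0.0398
grip_force: 20.0
```

```bash
python3 -c "
from h import *
go((.587,.306,.033),93.6)"
```

```text
go [0.08, 0.56, 3.3] [-0.009, 0.003, 0.004] d 3.3
```

>>> step_arm:
  increments: [0,0.4,1.5,0,0,0,2,0,0.4,3.1,0,0,0,2,0,0.4,3.1,0,0,0,2,0,0.4,3.1,0,0,0,2]

```text
t: 4.2
tool_pos: [0.5888, 0.3059, 0.0406]
tool_rot: [3.141, -0.0, 1.636]
ft_force: [-0.0, -0.9, -0.8]
gripper_width: 0.0397
grip_force: 20.0
```

>>> step_arm:
  increments: [0,0,0.7,0,0,0,2,0,0,0.7,0,0,0,2,0,0,0.7,0,0,0,2]

```text
t: 4.5
tool_pos: [0.5886, 0.306, 0.0334]
tool_rot: [3.141, -0.0, 1.637]
ft_force: [0.4, -0.0, -1.0]
gripper_width: 0.04
grip_force: 20.0
```

>>> step_arm:
  increments: [0,0,0.2,0,0,0,2,0,0,0.2,0,0,0,6,0,0,0.2,0,0,0,6,0,0,-4,0,0,0,6,0,0,-9,0,0,0,6,0,0,-12,0,0,0,6,0,0,-12,0,0,0,6]

```text
t: 5.2
tool_pos: [0.5901, 0.3068, 0.1583]
tool_rot: [3.134, -0.003, 1.637]
ft_force: [0.2, 0.6, -0.7]
gripper_width: 0.06
grip_force: 0.0
```

Run:
```python
from h import *
S=dict(np.load('/tmp/scene2.png.npz'));T=dict(np.load('/tmp/top2.png.npz'))
s5=lambda p:np.array(p,float)/5+[215,170]-.4
h=s5([(341,190),(341,255)]);print(h)
print('handle top@.110, bottom@.064',w2m(plane(S,h[:1],.110)),w2m(plane(S,h[1:],.064)))
for a in (w2m(plane(S,h[:1],.110))[0],):
    print('proj in T',proj(T,np.r_[m2w(a).ravel(),.110]),proj(T,np.r_[m2w((20,-47)).ravel(),.110]))
    print('proj in S',proj(S,np.r_[m2w((20,-47)).ravel(),.110]),proj(S,np.r_[m2w((20,-47)).ravel(),.064]))
g=dict(np.load('/tmp/top1.png.npz'))['img'].mean(2).astype(int)[205:232,286:302];print(g)
```

```text
[[282.8 207.6]
 [282.8 220.6]]
handle top@.110, bottom@.064 [[ 16.14157329 -47.33100768]] [[ 12.20799093 -49.66601767]]
proj in T [[297.17127574 216.29286409]] [[296.70289815 215.23338283]]
proj in S [[283.45889932 207.2041708 ]] [[283.65966609 219.6027865 ]]
[[120 123 121 123 122 122 123 122 124 125 128 131 130 125 122 119]
 [121 121 122 120 123 124 122 122 121 122 121 121 119 121 120 120]
 [121 123 123 126 127 129 130 127 120 120 118 119 119 119 119 119]
 [121 123 128 137 150 147 145 138 125 120 118 119 119 119 116 116]
 [131 131 138 153 170 165 151 136 123 121 118 118 118 115 113 109]
 [156 148 150 156 162 157 144 128 121 119 118 119 117 109 105 102]
 [175 159 155 153 155 147 133 118 116 120 118 120 117 109 102 106]
 [177 161 155 154 152 141 120 109 112 117 118 119 116 110 103 117]
 [188 165 154 154 151 134 114 104 110 115 117 120 116 108 105 125]
 [198 175 160 155 151 131 108 101 104 109 114 112 112 107 108 131]
 [208 192 172 161 153 130 106 100 100 104 107 108 110 114 117 137]
 [213 207 193 173 157 129 104 100  98 101  98 105 128 140 131 136]
 [214 213 207 193 167 134 108  99 10
[... 269 characters left out ...]
  97  92  93  94  99 105 136]
 [217 216 215 214 215 211 193 157 120 102  96  93  94 100 110 135]
 [216 217 216 215 215 214 206 182 146 116 105  96  98 109 119 134]
 [215 215 217 216 216 215 213 200 171 138 115 106 110 126 134 130]
 [216 215 216 216 215 216 215 211 197 170 139 120 121 138 136 125]
 [216 216 215 216 216 215 215 214 210 199 177 149 127 126 123 121]
 [216 216 215 215 215 215 215 214 214 211 203 183 150 124 119 120]
 [216 216 215 215 215 214 213 213 212 207 201 190 166 142 134 142]
 [216 216 215 214 213 207 202 201 199 186 176 168 160 153 157 174]
 [216 217 214 207 201 186 174 171 170 164 159 158 156 155 161 179]
 [216 215 210 195 176 166 158 158 157 156 156 155 150 147 150 154]]
```

```bash
sed -i 's/radians(-3.9)/radians(-3.7)/' h.py; python3 -c "
from h import *
p=m2w((13,-49.5))[0];print(p, m2w((30,-80)))
T=dict(np.load('/tmp/top1.png.npz'));print('pin',w2m(plane(T,[[298.9,217.0]],.111)))
go((*p,.165),86.3)
go((*p,.097),86.3)"
```

```text
[ 0.59977855 -0.06803574] [[ 0.61477488 -0.09956922]]
pin [[ 11.7365905  -51.77295592]]
go [-37.46, -1.51, -0.78] [0.007, -0.003, 0.131] d 37.5
go [-37.48, -1.56, 6.02] [0.007, -0.003, 0.131] d 38.0
```

>>> step_arm:
  increments: [-37.5,-1.5,-0.8,0,0,0.13,5,-37.5,-1.5,-0.8,0,0,0.13,5,-37.5,-1.5,-0.8,0,0,0.13,5,-37.5,-1.5,-0.8,0,0,0.13,5,-37.5,-1.5,-0.8,0,0,0.13,5,-37.5,-1.5,-0.8,0,0,0.13,5,-37.5,-1.5,-0.8,0,0,0.13,5,-37.5,-1.5,-0.8,0,0,0.13,5,-37.5,-1.5,-0.8,0,0,0.13,5,-37.5,-1.5,-0.8,0,0,0.13,5]

```text
t: 6.2
tool_pos: [0.598, -0.0693, 0.1605]
tool_rot: [-3.141, -0.0, 1.505]
ft_force: [-0.1, 0.7, 1.0]
gripper_width: 0.0501
grip_force: 0.0
```

```bash
python3 -c "
from h import *
p=m2w((12.5,-50))[0]
go((*p,.097),86.3)
f=grab('scene','scene3.png');g=grab('top','top3.png')
a=cv2.resize(f['img'][170:260,215:335,::-1],None,fx=5,fy=5,interpolation=2)
cv2.imwrite('pics/s3c.png',a)
"
```

```text
go [0.08, 0.13, 6.35] [-0.001, -0.0, -0.001] d 6.4
```

View pics/s3c.png

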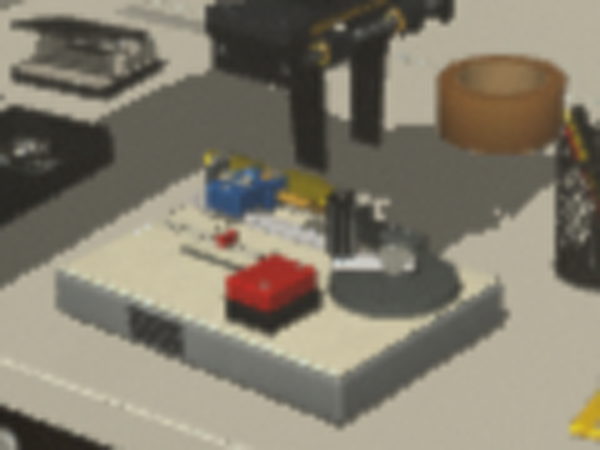

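Deck empty of the box, and the open fingers sit right above the handle at (341,222). I lower and grip.

>>> step_arm:
  increments: [0.1,0.1,3,0,0,0,5,0.1,0.1,6.3,0,0,0,5,0.1,0.1,6.3,0,0,0,5,0.1,0.1,6.3,0,0,0,1,0.1,0.1,6.3,0,0,0,1,0.1,0.1,6.3,0,0,0,1,0.1,0.1,6.3,0,0,0,1,0.1,0.1,6.3,0,0,0,1]
  grip_force: 10

```text
t: 7.1
tool_pos: [0.5997, -0.0683, 0.099]
tool_rot: [3.14, 0.0, 1.507]
ft_force: [-1.1, -0.1, 4.0]
gripper_width: 0.0196
grip_force: 10.0
```

```bash
python3 -c "
from h import *
o=bot.get_obs();print(o['tool_pos'],o['ft_force'],w2m(o['tool_pos'][None]))"
```

```text
[ 0.59972399 -0.06829285  0.09900012] [-1.0691568  -0.14173814  3.95642089] [[ 12.96214322 -49.76008764]]
```

>>> step_arm:
  increments: [-1.26,-1.3,0,0,0,0,1,-3.01,-1.79,0,0,0,0,1,-4.76,-1.35,0,0,0,0,1]

```text
t: 7.4
tool_pos: [0.584, -0.1153, 0.099]
tool_rot: [3.137, 0.0, 1.507]
ft_force: [13.0, 6.3, -2.1]
gripper_width: 0.0196
grip_force: 10.0
```

```bash
python3 -c "
from h import *
o=bot.get_obs();print(o['tool_pos'],o['ft_force'],w2m(o['tool_pos'][None]))"
```

```text
[ 0.5840446  -0.11526967  0.09904052] [12.97714182  6.2911617  -2.06687797] [[  0.34696007 -97.650817  ]]
```

>>> step_arm:
  increments: [-1.27,1.32,0,0,0,0,1,-1.76,3.06,0,0,0,0,1,-1.32,4.82,0,0,0,0,1,-0.06,6.11,0,0,0,0,1,1.69,6.61,0,0,0,0,1,3.44,6.16,0,0,0,0,1]

```text
t: 8.0
tool_pos: [0.649, -0.0849, 0.099]
tool_rot: [3.136, 0.001, 1.506]
ft_force: [-2.3, -3.9, 0.5]
gripper_width: 0.0194
grip_force: 10.0
```

```bash
python3 -c "
from h import *
o=bot.get_obs();print(o['tool_pos'],o['ft_force'],w2m(o['tool_pos'][None]))"
```

```text
[ 0.64903172 -0.08486435  0.09897115] [-2.27472172 -3.93027708  0.46859185] [[ 63.23649323 -63.11510923]]
```

>>> step_arm:
  increments: [1.3,-1.26,0,0,0,0,1,1.79,-3.01,0,0,0,0,1,1.35,-4.76,0,0,0,0,1,0.08,-6.06,0,0,0,0,1,-1.66,-6.55,0,0,0,0,1,-3.42,-6.11,0,0,0,0,1,-4.71,-4.85,0,0,0,0,1,-5.21,-3.1,0,0,0,0,1,-4.76,-1.35,0,0,0,0,1,-4.76,-1.35,0,0,0,0,1]

```text
t: 9.0
tool_pos: [0.6328, -0.1328, 0.0992]
tool_rot: [3.136, 0.002, 1.506]
ft_force: [5.6, -8.4, 2.1]
gripper_width: 0.02
grip_force: 10.0
```

```bash
cat > p.py <<'E'
from h import *
import sys
n=sys.argv[1]
o=bot.get_obs();print(o['tool_pos'],o['ft_force'],w2m(o['tool_pos'][None]))
S=grab('scene','scene%s.png'%n);T=grab('top','top%s.png'%n)
for f,m,d in((T,'T',(-.7,-.3,1)),(S,'S',(-.7,-.3,1))):
    for k,b in (('1',m),):
        pass
    bx=(244,200,300,232) if m=='T' else (252,196,290,222)
    c,g=soft(f,d,bx,15);print(m,'blue',c.round(2),g.round(),w2m(plane(f,c[None],.065)).round(1))
a=cv2.resize(S['img'][190:240,240:300,::-1],None,fx=8,fy=8,interpolation=2)
b=cv2.resize(T['img'][195:250,240:300,::-1],None,fx=8,fy=8,interpolation=2)
h=440;cv2.imwrite('pics/pp%s.png'%n,np.hstack([cv2.copyMakeBorder(a,0,40,0,0,0),b])[:, :][::1,::1] if 0 else cv2.resize(np.hstack([cv2.copyMakeBorder(a,0,40,0,0,0),b]),(800,367)))
E
python3 p.py 4
```

```text
[ 0.63284941 -0.13283577  0.09920216] [ 5.63517976 -8.41700905  2.12096778] [[  50.1836221  -112.03082386]]
T blue [nan nan] 0.0 [[nan nan]]
S blue [269.47 210.9 ] 2041.0 [[42.8 36.7]]h.py:65: RuntimeWarning: invalid value encountered in divide
  yy,xx=np.mgrid[y0:y1,x0:x1];return np.array([(g*xx).sum(),(g*yy).sum()])/g.sum(),g.sum()
```

>>> step_arm:
  increments: [-0.45,-1.76,0,0,0,0,1,0.05,-3.5,0,0,0,0,1,1.35,-4.76,0,0,0,0,1,3.1,-5.21,0,0,0,0,1,4.85,-4.71,0,0,0,0,1,6.11,-3.42,0,0,0,0,1,6.56,-1.66,0,0,0,0,1,6.06,0.08,0,0,0,0,1,5.31,0.97,0,0,0,0,1,5.31,0.97,0,0,0,0,1]

```text
t: 10.1
tool_pos: [0.6461, -0.0787, 0.0992]
tool_rot: [3.135, -0.001, 1.506]
ft_force: [12.0, 6.9, 0.6]
gripper_width: 0.0198
grip_force: 10.0
```

```bash
python3 p.py 5 2>/dev/null
python3 - <<'E'
from h import *
for n in ('scene1','scene3','scene4','scene5'):
    f=dict(np.load('/tmp/%s.png.npz'%n))
    c,g=soft(f,(-.7,-.3,1),(252,196,280,220),5);r,gr=soft(f,(1,-.5,-.5),(255,213,264,221),25)
    print(n,c.round(2),g,w2m(plane(f,c[None],.065)).round(1),'tab',r.round(2),gr)
E
```

```text
[ 0.64610867 -0.07865972  0.09917515] [12.04314896  6.85874936  0.59924626] [[ 59.91913227 -57.11204   ]]
T blue [261.97 211.63] 184.0 [[80.6 52.2]]
S blue [267.06 210.24] 2198.0 [[41.9 47.2]]
scene1 [262.13 208.37] 2270.0000000000005 [[43.3 72.1]] tab [259.71 217.07] 347.0
scene3 [262.34 208.3 ] 3153.3 [[44.2 71.9]] tab [259.64 217.25] 557.0
scene4 [269.73 210.9 ] 3008.3000000000006 [[43.4 35.9]] tab [259.65 217.24] 581.0
scene5 [267.34 210.18] 3192.8 [[42.9 46.8]] tab [259.66 217.23] 573.0
```

View pics/pp5.png

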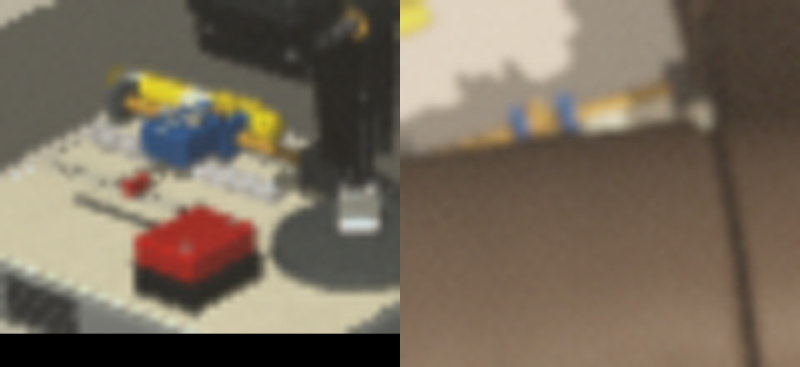

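The left half shows the carriage (blue, at (190,135)) next to the tab at (135,185). The top view is blocked by the arm. I let go and clear off towards the guard to check.

>>> step_arm:
  increments: [5.31,0.97,0,0,0,0,4,5.31,0.97,0,0,0,0,4,5.31,0.97,0,0,0,0,4]

```text
t: 10.5
tool_pos: [0.6562, -0.0253, 0.0983]
tool_rot: [3.142, -0.0, 1.509]
ft_force: [0.7, -0.4, 0.3]
gripper_width: 0.0371
grip_force: 0.0
```

Run:
```python
from h import *
o=bot.get_obs();print(o['tool_pos'],o['ft_force'],o['gripper_width'],w2m(o['tool_pos'][None]))
```

```text
[ 0.65621736 -0.02530729  0.09825492] [ 0.72073797 -0.44083379  0.29414863] 0.03707219580469182 [[66.56379764 -3.21848487]]
```

I repeated the old shift in that call, so the tool slid about 5 cm along +y while opening. I lift clear and look at what changed.

>>> step_arm:
  increments: [0,0,-5,0,0,0,4,0,0,-8,0,0,0,4,0,0,-8,0,0,0,4]

```text
t: 10.8
tool_pos: [0.6575, -0.0277, 0.1828]
tool_rot: [3.135, 0.001, 1.506]
ft_force: [-0.0, -0.4, 0.5]
gripper_width: 0.0401
grip_force: 0.0
```

Run:
```python
from h import *
go((.6087,-.3003,.16),98.2)
```

```text
go [-27.52, -3.12, 2.27] [0.007, 0.001, -0.208] d 27.8
```

>>> step_arm:
  increments: [-27.5,-3.1,0,0,0,-0.2,5,-27.5,-3.1,0,0,0,-0.2,5,-27.5,-3.1,0,0,0,-0.2,5,-27.5,-3.1,2,0,0,-0.2,5,-27.5,-3.1,2,0,0,-0.2,5,-27.5,-3.1,2,0,0,-0.2,5,-27.5,-3.1,2,0,0,-0.2,5,-27.5,-3.1,2,0,0,-0.2,5]

```text
t: 11.6
tool_pos: [0.6067, -0.2996, 0.1573]
tool_rot: [-3.141, -0.001, 1.705]
ft_force: [0.2, 0.1, -0.1]
gripper_width: 0.05
grip_force: 0.0
```

```bash
cat > q.py <<'E'
from h import *
import sys
n=sys.argv[1]
S=grab('scene','scene%s.png'%n);T=grab('top','top%s.png'%n)
for m,f,bx,rb in(('T0',dict(np.load('/tmp/top1.png.npz')),(244,200,285,232),(262,226,272,238)),('T',T,(244,200,285,232),(262,226,272,238)),('S0',dict(np.load('/tmp/scene1.png.npz')),(252,196,280,220),(255,213,264,221)),('S',S,(252,196,280,220),(255,213,264,221))):
    c,g=soft(f,(-.7,-.3,1),bx,5);r,gr=soft(f,(1,-.5,-.5),rb,25)
    print(m,'blue',c.round(2),g.round(),w2m(plane(f,c[None],.065)).round(1),'tab',r.round(2),gr,w2m(plane(f,r[None],.048)).round(1))
a=cv2.resize(S['img'][192:242,240:300,::-1],None,fx=6.6,fy=6.6,interpolation=2)
b=cv2.resize(T['img'][195:250,240:322,::-1],None,fx=8,fy=8,interpolation=2)
b=cv2.resize(b,(492,330));im=np.hstack([a[:,:396],b]);im=cv2.resize(im,(800,int(800*330/im.shape[1])));cv2.imwrite('pics/q%s.png'%n,im);print(im.shape)
E
python3 q.py 6; python3 -c "
from h import *
print(bot.get_obs()['tool_pos'])"
```

```text
T0 blue [256.32 221.61] 1323.0 [[52.8 79.9]] tab [266.91 232.03] 514.0 [[13.4 56. ]]
T blue [263.21 219.02] 2156.0 [[54.7 55.8]] tab [266.91 232.04] 540.5 [[13.4 56. ]]
S0 blue [262.13 208.37] 2270.0 [[43.3 72.1]] tab [259.71 217.07] 347.0 [[ 9.9 54.4]]
S blue [267.32 210.05] 3273.0 [[43.6 47.6]] tab [259.66 217.24] 597.5 [[ 8.8 53.6]]
(297, 800, 3)
[ 0.60754287 -0.29808411  0.15797829]
```

View pics/q6.png

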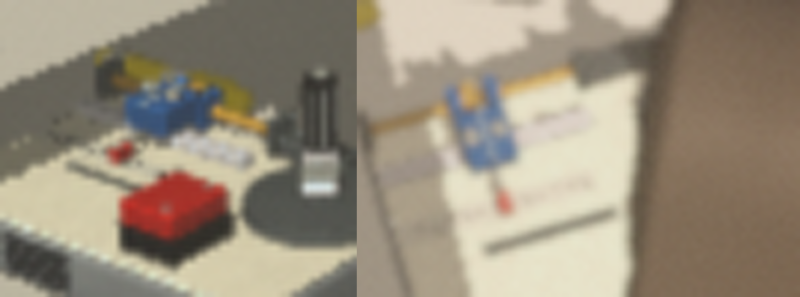

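The left half shows the handle upright at (320,110) and the carriage at (165,110). In the top half the pointer runs from the carriage (480,130) down to the tab at (504,203). Pointer and tab look level, so I check where the handle, and so the nut, stands.

Run:
```python
from h import *
S=dict(np.load('/tmp/scene6.png.npz'));S3=dict(np.load('/tmp/scene3.png.npz'));T=dict(np.load('/tmp/top6.png.npz'));T0=dict(np.load('/tmp/top1.png.npz'))
h=np.array([(293.8,204.1),(293.8,217.2)])-.4
for p,z in zip(h,(.11,.064)):
    m=w2m(plane(S,p[None],z))[0];d=m-(30.5,-80.3);print(m.round(1),np.hypot(*d).round(1),np.degrees(np.arctan2(d[1],d[0])).round(1))
for a in (10,25,40,55,70):
    P=m2w((30.5+35*np.cos(np.radians(a)),-80.3+35*np.sin(np.radians(a))))[0]
    print(a,proj(S,[*P,.11])+.4,proj(S,[*P,.064])+.4)
# nut (orange) vs fork (blue) in the top view
for n,f,b in(('T0',T0,(246,206,263,217)),('T6',T,(254,203,271,214))):
    o,g=soft(f,(.6,.4,-1),b,45);c,_=soft(f,(-.7,-.3,1),(244,200,285,232),5)
    print(n,'nut',o.round(2),g,w2m(plane(f,o[None],.07)).round(1),'blue',w2m(plane(f,c[None],.065)).round(1))
```

```text
[ 63.2 -55.3] 41.1 37.4
[ 57.5 -59.5] 34.1 37.7
10 [[298.52773743 205.28253765]] [[298.53883732 217.58450603]]
25 [[295.99264938 204.91517793]] [[296.03612579 217.19452773]]
40 [[293.30858402 204.82373213]] [[293.38627063 217.09437352]]
55 [[290.64708875 205.01337392]] [[290.75878577 217.28975256]]
70 [[288.17830118 205.4725392 ]] [[288.32178593 217.7687463 ]]
T0 nut [256.12 213.68] 439.59999999999997 [[77.7 73. ]] blue [[52.8 79.9]]
T6 nut [264.22 211.45] 466.6 [[77.2 45.3]] blue [[54.7 55.8]]
```

Run:
```python
from h import *
T=dict(np.load('/tmp/top6.png.npz'));T0=dict(np.load('/tmp/top1.png.npz'))
for z in (.045,.05,.055,.06,.065): print(z,'ptr0',w2m(plane(T0,[[258.6,228.8]],z)).round(1),'ptr6',w2m(plane(T,[[265.5,229.8]],z)).round(1),'tab',w2m(plane(T,[[266.91,232.03]],z)).round(1))
print(T0['img'][224:236,252:272].astype(int).mean(2).round().astype(int))
d=T['img'][222:238,256:274].astype(int); print(d.mean(2).round().astype(int)); print((d[...,0]-d[...,1]))
```

```text
0.045 ptr0 [[33.2 78.7]] ptr6 [[23.1 58. ]] tab [[14.3 55.8]]
0.05 ptr0 [[31.6 79. ]] ptr6 [[21.5 58.3]] tab [[12.8 56.1]]
0.055 ptr0 [[30.  79.3]] ptr6 [[20.  58.6]] tab [[11.3 56.5]]
0.06 ptr0 [[28.4 79.6]] ptr6 [[18.4 59. ]] tab [[ 9.7 56.8]]
0.065 ptr0 [[26.8 79.8]] ptr6 [[16.9 59.3]] tab [[ 8.2 57.2]]
[[141 136 138 137 137 148 145 136 133 139 161 191 204 210 212 212 214 216
  218 217]
 [145 130 131 132 135 146 148 139 132 137 161 196 211 214 215 215 216 216
  217 217]
 [157 136 129 132 133 138 144 140 137 144 167 198 213 216 215 216 216 216
  216 216]
 [179 152 136 133 134 131 137 146 163 177 190 205 213 214 214 215 216 217
  216 216]
 [200 180 155 146 151 149 154 171 194 207 211 212 208 203 204 210 215 216
  217 216]
 [211 201 188 184 186 178 175 186 203 214 216 211 196 178 180 197 209 214
  214 213]
 [216 213 210 209 207 196 190 195 207 215 214 212 196 172 164 178 200 209
  207 207]
 [216 216 215 214 214 211 209 206 210 214 214 213 204 177 157 164 187 202
  201 199]
 [215 215 216 216 214 215 214 211 211 212 211 211 204 178 151 154 174 197
  204 198]
 [214 214 214 214 213 213 2
[... 1930 characters left out ...]
  5   5   5   5   5   5]
 [  8   5   5   5   5   6   6   5   9  13  16  15  10   8   7   7   8   8]
 [  9   6   5   5   6   6   7   7   9  17  36  39  22  12  10  11  11  11]
 [ 10   7   5   6   6   7   7   7   9  21  56  64  34  17  12  12  11  12]
 [ 10   6   7   7   8   8   9  10  11  22  64  76  48  22  14  11  11  10]
 [ 10   8   7   9  10  11  11  11  11  19  51  72  50  23  12  10   9   7]
 [ 11  11  10  11  11  12  12  12  11  15  28  40  31  17  10   8   6   5]
 [ 11  11  11  11  11  12  10  10  10  10  13  15  12   9   8   6   5   3]
 [ 12  11  11  11  10  10  10   8   7   8   7   8   6   6   7   5   4   4]
 [ 11  10   9   8   8   8   8   7   7   7   7   6   4   5   6   6   5   5]]
```

Run:
```python
from h import *
S=dict(np.load('/tmp/scene1.png.npz'));T=dict(np.load('/tmp/top1.png.npz'))
print('S rib top',plane(S,sc([(485,228),(558,242)]),.043).round(4))
print('T rib top',plane(T,tc([(672,80),(726,49)]),.043).round(4),'tongue T',plane(T,tc([(762,42),(730,42)]),.011).round(4),'S',plane(S,sc([(621,294)]),.011).round(4))
f=T;g=f['img'].astype(float).mean(2);
m=(g[190:214,342:376]<115).astype('uint8');n,l,s,c=cv2.connectedComponentsWithStats(m)
for i in range(1,n):
    if s[i,4]>5: print(s[i],plane(T,[c[i]+[342,190]],.04).round(4))
    if s[i,4]>5:
        r=cv2.minAreaRect(cv2.findContours((l==i).astype('uint8'),0,1)[0][0]);P=plane(T,cv2.boxPoints(r)+[342,190],.043)[:,:2];print(P.round(4).tolist())
print('exp grip',.6094-.005*.143,-.3052+.005*.99)
go((.6087,-.3003,.036),98.2)
```

```text
S rib top [[ 0.6035 -0.2701  0.043 ]
 [ 0.6153 -0.3278  0.043 ]]
T rib top [[ 0.6003 -0.2629  0.043 ]
 [ 0.6114 -0.3273  0.043 ]] tongue T [[ 0.6149 -0.3751  0.011 ]
 [ 0.6268 -0.3444  0.011 ]] S [[ 0.6214 -0.3802  0.011 ]]
[10  3 18 13 96] [[ 0.6064 -0.2973  0.04  ]]
[[0.61, -0.2638], [0.6209, -0.332], [0.6023, -0.3331], [0.5916, -0.2652]]
exp grip 0.608685 -0.30025
go [-0.24, 0.09, 12.2] [-0.0, -0.001, -0.007] d 12.2
```

>>> step_arm:
  increments: [-0.2,0.1,4,0,0,0,5,-0.2,0.1,8,0,0,0,5,-0.2,0.1,11,0,0,0,5,-0.2,0.1,12,0,0,0,5,-0.2,0.1,12,0,0,0,5,-0.2,0.1,12,0,0,0,0.5,-0.2,0.1,12,0,0,0,0.5,-0.2,0.1,12,0,0,0,0.5,-0.2,0.1,12,0,0,0,0.5,-0.2,0.1,12,0,0,0,0.5,-0.2,0.1,12,0,0,0,0.5]
  grip_force: 40

```text
t: 12.8
tool_pos: [0.6093, -0.3008, 0.0388]
tool_rot: [3.141, 0.001, 1.707]
ft_force: [-0.1, 0.7, 4.8]
gripper_width: 0.0135
grip_force: 40.0
```

>>> step_arm:
  increments: [0,0,-4,0,0,0,0.5,0,0,-9,0,0,0,0.5,0,0,-14,0,0,0,0.5,0,0,-15,0,0,0,0.5,0,0,-15,0,0,0,0.5]

```text
t: 13.3
tool_pos: [0.6092, -0.3009, 0.1898]
tool_rot: [3.139, 0.002, 1.707]
ft_force: [-0.3, 0.5, -2.7]
gripper_width: 0.0136
grip_force: 40.0
```

Run:
```python
from h import *
p=m2w((-50,86))[0];print(p)
go((*p,.185),86.3)
```

```text
[0.545654   0.07124736]
go [37.73, -1.25, 0.41] [0.003, 0.002, 0.201] d 37.8
```

>>> step_arm:
  increments: [37.7,-1.2,0,0,0,0.2,0.5,37.7,-1.2,0,0,0,0.2,0.5,37.7,-1.2,0,0,0,0.2,0.5,37.7,-1.2,0,0,0,0.2,0.5,37.7,-1.2,0,0,0,0.2,0.5,37.7,-1.2,0,0,0,0.2,0.5,37.7,-1.2,0,0,0,0.2,0.5,37.7,-1.2,0,0,0,0.2,0.5,37.7,-1.2,0,0,0,0.2,0.5,37.7,-1.2,0,0,0,0.2,0.5,37.7,-1.2,0,0,0,0.2,0.5]

```text
t: 14.4
tool_pos: [0.5457, 0.0704, 0.1871]
tool_rot: [-3.14, 0.0, 1.506]
ft_force: [0.5, -0.6, -1.3]
gripper_width: 0.0136
grip_force: 40.0
```

Run:
```python
from h import *
p=m2w((-50,86))[0]
go((*p,.095),86.3)
```

```text
go [0.09, 0.01, 9.21] [-0.002, 0.0, -0.0] d 9.2
```

>>> step_arm:
  increments: [0,0,4,0,0,0,0.5,0,0,8,0,0,0,0.5,0,0,9.2,0,0,0,0.5,0,0,9.2,0,0,0,0.5,0,0,9.2,0,0,0,0.5]

```text
t: 14.9
tool_pos: [0.5466, 0.0707, 0.0972]
tool_rot: [3.141, -0.0, 1.506]
ft_force: [0.4, -0.8, -1.6]
gripper_width: 0.0135
grip_force: 40.0
```

>>> step_arm:
  increments: [0,0,0.8,0,0,0,0.5,0,0,1.2,0,0,0,0.5,0,0,1.2,0,0,0,0.5]

```text
t: 15.2
tool_pos: [0.5459, 0.0713, 0.0842]
tool_rot: [3.141, -0.0, 1.507]
ft_force: [0.2, 0.6, -1.9]
gripper_width: 0.0141
grip_force: 40.0
```

>>> step_arm:
  increments: [0,0,0.4,0,0,0,0.5,0,0,0.4,0,0,0,0.5,0,0,0.5,0,0,0,0.5,0,0,0.5,0,0,0,0.5]

```text
t: 15.6
tool_pos: [0.5459, 0.0712, 0.0792]
tool_rot: [3.142, -0.0, 1.507]
ft_force: [-0.8, 0.4, -1.0]
gripper_width: 0.0142
grip_force: 40.0
```

Run:
```python
from h import *
o=bot.get_obs();print(o['tool_pos'],o['ft_force'],w2m(o['tool_pos'][None]),o['tool_rot'])
S=grab('scene','scene7.png')
# steel tongue / yellow plate check in the scene view
h=cv2.cvtColor(S['img'],cv2.COLOR_RGB2HSV);m=cv2.inRange(h,np.array((18,130,60)),np.array((35,255,255)));k=np.zeros_like(m);k[205:245,225:290]=m[205:245,225:290]
n,l,s,c=cv2.connectedComponentsWithStats(k)
for i in range(1,n):
    if s[i,4]>8: print(s[i],c[i],w2m(plane(S,c[i][None],.048)))
for q in ((-50,81,.051),(-50,10.5,.051),(-50,-20,.051)): print(q,proj(S,[*m2w(q[:2])[0],q[2]]))
```

```text
[0.54592124 0.07124857 0.07915898] [-0.77559349  0.42523401 -0.99703137] [[-49.73339253  86.01845863]] [ 3.14158291e+00 -8.65739269e-05  1.50683821e+00]
[273 205  12   9  41] [278.6097561  208.87804878] [[104.79492059  46.77353972]]
[227 218  23  12 113] [238.2300885  223.27433628] [[-72.34760532  79.40839565]]
(-50, 81, 0.051) [[242.4014112  220.13315045]]
(-50, 10.5, 0.051) [[257.37952591 225.66481294]]
(-50, -20, 0.051) [[264.1337079  228.15854512]]
```

>>> step_arm:
  increments: [-1.2,0,0,0,0,0,0.5,-2.4,0,0,0,0,0,0.5,-2.4,0,0,0,0,0,0.5]

```text
t: 15.95
tool_pos: [0.5443, 0.0455, 0.0792]
tool_rot: [-3.142, 0.0, 1.505]
ft_force: [0.4, 1.0, -2.4]
gripper_width: 0.014
grip_force: 40.0
```

>>> step_arm:
  increments: [-0.6,0,0,0,0,0,0.5,-1.2,0,0,0,0,0,0.5,-1.2,0,0,0,0,0,0.5]

```text
t: 16.25
tool_pos: [0.5438, 0.0346, 0.0792]
tool_rot: [3.141, 0.0, 1.506]
ft_force: [1.5, -0.8, -1.8]
gripper_width: 0.0136
grip_force: 40.0
```

>>> step_arm:
  increments: [-0.5,0,0,0,0,0,0.5,-1.0,0,0,0,0,0,0.5,-1.4,0,0,0,0,0,0.5,-1.4,0,0,0,0,0,0.5]

```text
t: 16.65
tool_pos: [0.5429, 0.0208, 0.0792]
tool_rot: [3.141, 0.0, 1.507]
ft_force: [1.3, -1.5, -2.2]
gripper_width: 0.0137
grip_force: 40.0
```

>>> step_arm:
  increments: [-0.2,0,0,0,0,0,0.5,-0.4,0,0,0,0,0,0.5,-0.4,0,0,0,0,0,0.5]

```text
t: 16.95
tool_pos: [0.5426, 0.0172, 0.0792]
tool_rot: [3.141, -0.0, 1.507]
ft_force: [3.1, -1.4, -3.3]
gripper_width: 0.014
grip_force: 40.0
```

>>> step_arm:
  increments: [-0.15,0,0,0,0,0,0.5,-0.3,0,0,0,0,0,0.5,-0.3,0,0,0,0,0,0.5]

```text
t: 17.25
tool_pos: [0.5426, 0.0163, 0.0795]
tool_rot: [3.141, -0.003, 1.506]
ft_force: [3.9, 19.7, 1.3]
gripper_width: 0.0137
grip_force: 40.0
```

Run:
```python
from h import *
o=bot.get_obs();print(o['tool_pos'],o['ft_force'],o['ft_torque'],w2m(o['tool_pos'][None]))
```

```text
[0.5426101  0.01634456 0.07950881] [ 3.86105627 19.73248385  1.2518588 ] [ 3.73805627 -0.77755273  0.05837198] [[-49.49454915  31.01520574]]
```

>>> step_arm:
  increments: [0.15,0,0.1,0,0,0,0.5,0.15,0,0.1,0,0,0,0.5,0.15,0,0.1,0,0,0,4,0.15,0,0.1,0,0,0,4,0.15,0,0.1,0,0,0,4,0.15,0,-4,0,0,0,4,0.15,0,-9,0,0,0,4,0.15,0,-12,0,0,0,4,0.15,0,-12,0,0,0,4]

```text
t: 18.15
tool_pos: [0.5436, 0.0156, 0.2031]
tool_rot: [3.135, 0.0, 1.507]
ft_force: [0.1, -0.3, -0.6]
gripper_width: 0.04
grip_force: 0.0
```

>>> step_arm:
  increments: [22,-3,-3,0,0,0,4,22,-3,-3,0,0,0,4,22,-3,-3,0,0,0,4,22,-3,-3,0,0,0,4,22,-3,-3,0,0,0,4,22,-3,-3,0,0,0,4,22,-3,-3,0,0,0,4,22,-3,-3,0,0,0,4]

```text
t: 18.95
tool_pos: [0.5264, 0.2362, 0.2285]
tool_rot: [-3.14, 0.001, 1.506]
ft_force: [0.3, -0.8, -0.6]
gripper_width: 0.0403
grip_force: 0.0
```

```bash
sed -i 's/195:250,240:322/195:260,240:322/' q.py; python3 q.py 8
```

```text
T0 blue [256.32 221.61] 1323.0 [[52.8 79.9]] tab [266.91 232.03] 514.0 [[13.4 56. ]]
T blue [263.3  219.32] 1553.0 [[53.6 55.8]] tab [266.91 232.05] 548.5 [[13.4 56. ]]
S0 blue [262.13 208.37] 2270.0 [[43.3 72.1]] tab [259.71 217.07] 347.0 [[ 9.9 54.4]]
S blue [267.21 210.18] 2524.0 [[42.6 47.1]] tab [260.49 216.76] 230.5 [[13.5 53.9]]
(297, 800, 3)
```

View pics/q8.png

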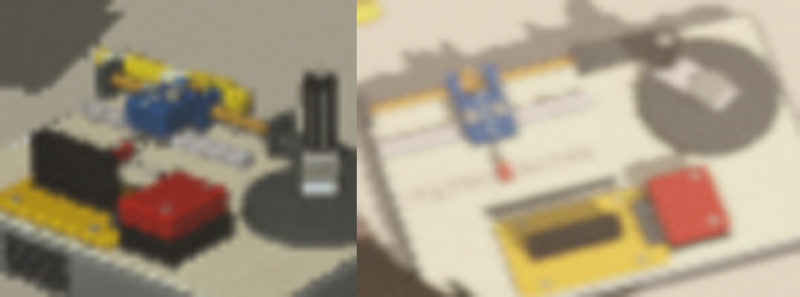

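The guard lies seated against the switch (right half, plate at (580,240), switch at (690,205)). The pointer (495,155) is level with the tab (504,170), and the handle hasn't moved. One last check on the tray, then I hand in.

Run:
```python
from h import *
T=dict(np.load('/tmp/top8.png.npz'));T0=dict(np.load('/tmp/top1.png.npz'))
d=abs(T['img'].astype(int).sum(2)-T0['img'].astype(int).sum(2))
quad('trayT',T,np.array([(163,234),(188,222),(222,306),(198,316)]),.034,w=5,chan=(-.33,-.33,-.33))
g=T['img'].astype(int).mean(2)
c,_=None,None
k=np.zeros(d.shape,'uint8');k[245:295,170:212]=(d[245:295,170:212]>30)
n,l,s,cc=cv2.connectedComponentsWithStats(k)
for i in range(1,n):
    if s[i,4]>15: print(s[i],cc[i].round(1),plane(T,cc[i][None],.024).round(3))
o=bot.get_obs();print(o['t'],o['ft_force'].round(1))
```

```text
trayT 0 [0.7377 0.3154] -85.5 24 0.0003
trayT 1 [0.5797 0.2602] 179.12 16 0.0046
trayT 2 [0.4356 0.2946] 93.71 22 0.0004
trayT 3 [0.5759 0.3573] 3.98 24 0.0004
trayT corners [[0.7335, 0.3683], [0.7422, 0.2577], [0.4377, 0.2624], [0.4322, 0.3473]] sides [np.float64(0.111), np.float64(0.3046), np.float64(0.0851), np.float64(0.3021)] centre [0.5864 0.3089]
[ 170  245   42   50 1436] [193.4 270.8] [[0.577 0.305 0.024]]
19.05 [ 1.  -0.1  1.2]
```

```bash
python3 -c "
from rig import bot
print(bot.sign_off())"
```

```text
the job is handed in; nothing more can be done
None
```

I handed the job in at about 19 s of 72 s with no verdict returned: the pointer measured within about 1 mm of the tab's middle after a clockwise-only approach, the guard is home against the switch, the tray is unmoved, and the staple box was released just above the middle bin's floor but not confirmed flat in the last picture; while letting go of the crank I slid the tool 5 cm by mistake, but the handle did not move.

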